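# Hold a docked data logger in reset for reflashing

## Robot

A 7-joint arm with a two-finger parallel gripper is mounted at the origin on a cart in front of the work surface, level with it; the furniture and walls round the work are solid. World frame = base frame: x ahead of the robot, y to its left, z up, the work surface at z = 0. Lengths are in m, angles in rad, forces in N, time in s.
With the tool pointing down it reaches from about 0.4 to 0.85 m from the base axis. Payload 4.5 kg.
Tool frame: the origin (TCP) lies at the very end of the fingers, on their centre line; the grasp point (between the pads) lies 19 mm behind it (r.hold_point_z is the distance from the TCP to the grasp point, in m); z points along the fingers, y is the line along which they close (so a half turn about z gives the same grasp; the last joint's range is limited). The gripper opens to 85 mm and grips with 20 to 120 N. Pads are 22 mm wide; open, the fingers measure 114 mm over their backs; the gripper's body (76 mm by 85 mm) begins 54 mm behind the grasp point. The pads swing forward as they close: fully open they stand 13 mm farther back than shut.
Start: joints at [1.296, 0.689, -0.195, 1.565, 0.157, 0.902, -0.215], TCP at [0.19, -0.595, 0.231] pointing down, gripper open.
Joint ranges: [-3.01, 3.01], [-0.46, 2.08], [-1.47, 1.51], [0.13, 2.56], [-1, 4.14], [0.04, 2.09], [-2.66, 2.66]. Speed limits (rad/s): [2.57, 2.57, 3.14, 3.14, 3.14, 3.14, 3.14].

## Interface

Orientations are given as a rotation vector (axis times angle).
In Python, from workcell import r gives the robot as it stands.
- The arm moves only by the tool jog_arm, never from a script. Its arguments are lists of equal length, an entry for each row: "turn": the turn, a rotation vector about the tool's x, y, z in units of 5 degrees (1.0 is 5 degrees), a list of three; "translation": the shift along the tool's x, y, z in units of 30 mm (1.0 is 30 mm), a list of three; "jaw": the finger opening in mm, from 0 to 85.4. A call has 1 to 8 rows; each row shifts and turns the commanded pose from where the row before left it, along the tool's axes as they then stand; what a row does not reach is not made up. A row lasts 1/12 s, in which the tool goes at most 41.7 mm and 7.16 degrees, less where a joint would pass 70% of its speed; a pose out of reach is approached as far as the arm can. A call is refused whole if a number of a shift passes 1 or a number of a turn 1, either way. A call with a gripper value outside its range is refused whole. The fingers move at their own pace and stop on an object; "squeeze" is the grip in N (left out, the last holds). Time passes only in rows, so rows that do not move let the fingers close. It gives the time, the measured TCP pose, the force, the opening and the grip force at its end, in the units of the state.
- r.get_obs(): the state, without advancing time (a new reading comes with each control period).
- r.grab_frame(name): name is "side" or "top"; returns the picture (480x640x3 uint8, red, green, blue); there is no depth.
- r.get_calibration(name): a dict with "K" (3x3 intrinsics, pixels), "R" (3x3) and "t" (3): a world point X has camera coordinates R X + t. Camera axes: x right, y down, z forward; pixel columns grow to the right and rows downward; lengths in m; the calibration is good to about 2 mm. A picture is of the moment at which its call begins. get_calibration takes no time and is no camera call.
- r.job_done(): hands the job in; it is judged then, once.
The state is a dict: "time": time; "q": joint angles; "qd": joint speeds; "effort": joint torques, N m; "eef_pos": TCP position; "tcp_rot": TCP orientation; "force": force on the tool from outside, world axes, zero at the start; "ft_torque": the same for the moment, N m; "grip_width": finger opening in m; "gripper_force": force on a finger pad.
Only numpy, scipy, OpenCV 4.12 (cv2) and the standard library are available. Lean on these libraries where they do the work, as an engineer would, in place of code of your own. Each camera call takes 0.05 s, during which the arm holds its last target. There are 200 camera calls.

## Task

Dock the small grey data logger in the sloping dock, gold contacts down against the stop lip, and let go of it. Then take the small clear-handled screwdriver out of the middle of the purple rack, reach its blade through the hole in the logger's black end cap and press the recessed reset button fully down, without forcing it. Finish while still gripping the screwdriver and holding the button down, so that the logger waits for its new firmware; leave the other things on the bench where they are.

Things in the scene. Friction and masses are not known exactly. Their poses are not given: they have to be found in the camera images.
- logger: Loose grey plastic data logger, 112 (x) x 56 (y) x 28 (z) mm, 0.24 kg, lying face up. Origin: centre of its underside; z out of its face, x along its length from the end with the gold contacts (-x) to the black end cap (+x, the last 36 mm).
- logger_contacts (a point): Middle of the lower edge of the logger's contact end (logger x -56 mm, z 0).
- logger_hole (a point): Centre of the mouth of the round hole in the face of the black end cap (logger x +38 mm, z +28 mm): 11 mm in diameter, straight along logger z, with a 1.5 mm chamfer. The red reset button lies in it, its top 9 mm below the face.
- reset_top (a point): Centre of the top of the red reset button (9.6 mm in diameter); moves with it.
- reset (a joint): Travel of the reset button into the logger: 0 = up, 0.004 = fully down (hard stop). It springs back; 1.4 N starts it, about 4.2 N hold it fully down.
- dock: Fixed dock standing on the bench: dark steel foot 124 x 92 mm with two uprights that carry the sloping tray. Origin: centre of its underside; x points from the low end of the slope to the high end, level; z up.
- tray: The dock's fixed sloping tray, pitched 20 degrees up towards dock +x. Origin: on its upper surface, mid-width, at the foot of the stop lip (dock x -48 mm, 30 mm above the bench). x up the slope, y across, z square out of the surface. Bed 44 mm wide (narrower than the logger), to 106 mm up from the lip. Docked, the logger lies flat on it, contacts end at tray x = 0, its x along tray x.
- rack: Fixed purple plastic tool rack, 44 (x) x 116 (y) x 62 (z) mm on a 60 x 132 x 6 mm foot. Origin: centre of its underside. The screwdriver stands in the middle one of three holes in a row along y; a white stick 40 mm to the +y side and a black tube 40 mm to the -y side, fixed, stand up to 44 mm above its top.
- rack_hole (a point): Centre of the mouth of the screwdriver's hole, in the rack's top, 62 mm above the bench; the hole is 6.6 mm wide and 56 mm deep.
- driver: Loose small screwdriver with a clear, faintly yellow plastic grip, 103 mm long, 0.02 kg, standing blade down in the rack; the flat foot of its grip rests on the rack's top. Its own y axis runs along its length from the blade to the butt (so y points up at the start). Grip: 51 mm long, 10 mm wide along its x axis and 12 mm along its z axis; blade: 52 mm long, 4 x 3 mm.
- driver_tip (a point): End of the screwdriver's blade, on its axis; 52 mm below the foot of the grip along the screwdriver's y axis.
- driver_grip (a point): Point on the screwdriver's axis inside its grip, 81 mm above the tip and 23 mm below the butt end.
- solder_reel: Bystander: loose solder reel with blue flanges, 60 mm in diameter, 48 mm high.
- board: Bystander: loose small blue circuit board, 70 x 55 x 13 mm.
- cutters: Bystander: loose red-handled side cutters, 75 x 99 x 12 mm.
- tray_lip (a point): Top inner edge of the tray's black stop lip, mid-width (tray x 0, z 14 mm); the lip is 14 mm high above the bed, with gold contacts facing +x. Two black side cheeks stand along tray x = 0 to 32 mm, 16 mm high, 61 mm apart inside, so the logger has 2.5 mm of play at each side.
Things that resemble listed ones, but are neither listed nor needed, are in the scene too. What is shaped like the logger but pink is not meant.

How it is judged:
On the way, in this order (a step that is already met when the one before it is completed fails the run):
1. the logger lies docked on the sloping tray, against the lip, let go and at rest (x of logger_contacts in the frame of tray between -0.004 and 0.006 m and y of logger_contacts in the frame of tray between -0.008 and 0.008 m and z of logger_contacts in the frame of tray between -0.004 and 0.004 m and angle between the z axis of logger and the z axis of tray, either way round below 0.08 rad and angle between the x axis of logger and the x axis of tray, either way round below 0.12 rad and contact force between the fingers and logger below 0.05 N and linear speed of logger below 0.02 m/s), for 0.3 s.
2. the screwdriver is drawn out of the rack in the gripper (contact force between the fingers and driver above 2 N and z of driver_tip in the frame of rack above 0.066 m), for 0.2 s.
3. the reset button is held fully down with the blade (x of logger_contacts in the frame of tray between -0.004 and 0.006 m and y of logger_contacts in the frame of tray between -0.008 and 0.008 m and z of logger_contacts in the frame of tray between -0.004 and 0.004 m and angle between the z axis of logger and the z axis of tray, either way round below 0.08 rad and angle between the x axis of logger and the x axis of tray, either way round below 0.12 rad and contact force between the fingers and driver above 2 N and value of joint reset above 0.003 m and distance between driver_tip and reset_top below 0.007 m and contact force between driver and logger above 2 N), for 0.5 s.
At the end, for the whole second after the job is handed in: Logger flat in the tray, contacts within 6 mm of the lip, between the cheeks. Gripper holds the screwdriver (over 2 N), its tip on the button, which is down by more than 3 of 4 mm under more than 2 N; fingers clear of the logger, screwdriver clear of the rack (all of step 3 and contact force between the fingers and logger below 0.05 N and contact force between driver and rack below 0.05 N); the arm keeps its last pose, push and grip.
It fails at once if the reset switch or the logger is forced with the screwdriver (more than 40 N) (contact force between driver and logger above 40 N).
It fails at once if a bystander is pushed by more than 30 mm (distance of any of solder_reel, board, cutters from where it was at the start of the episode above 0.03 m).
It also fails if it takes over 54 s, if anything falls off the work surface, if the arm or the gripper's body presses on something with over 40 N, if the wrist force passes 120 N, or if a joint passes its speed limit or range.

## Working session

There is one attempt and no reset: what is moved stays moved. The work goes in short steps, Python scripts to look and compute and a tool call to move; the robot and the scene stay as the last step left them, time stands still between calls to the robot, and variables do not carry over. Pictures are saved under pics/ and viewed, at most 10 in all, crops included, and the job is handed in when it is done.

Besides the shell and the picture viewer there is one more tool, called after "Emit:" in YAML: its name, and indented under it one key for each argument. jog_arm: Moves the arm, as the interface text tells. Its arguments: {"type":"object","properties":{"turn":{"type":"array"},"translation":{"type":"array"},"jaw":{"type":"array"},"squeeze":{"type":"number"}},"required":["turn","translation","jaw"]}

```bash
mkdir -p pics
python3 - <<'E'
from workcell import r
import cv2,numpy as np
for n in("side","top"):
    f=r.grab_frame(n);cv2.imwrite(f"pics/{n}0.png",f[:,:,::-1])
    c=r.get_calibration(n);print(n,np.round(c["K"],1).tolist(),np.round(c["R"],4).tolist(),np.round(c["t"],4).tolist())
o=r.get_obs();print(o["time"],o["eef_pos"],o["tcp_rot"],r.hold_point_z)
E
```

```text
side [[433.7, 0.0, 313.0], [0.0, 433.7, 241.5], [0.0, 0.0, 1.0]] [[0.9984, 0.0561, 0.0122], [0.0318, -0.3626, -0.9314], [-0.0478, 0.9302, -0.3638]] [-0.5448, 0.0758, 0.9888]
top [[463.1, 0.0, 321.9], [0.0, 463.1, 243.5], [0.0, 0.0, 1.0]] [[-0.0087, -0.9998, 0.0153], [-0.9931, 0.0068, -0.1173], [0.1172, -0.0163, -0.993]] [0.0287, 0.5429, 1.131]
0.1 [ 0.18973943 -0.59488448  0.23055428] [-3.10256609e+00 -4.83045994e-01  5.70613780e-04] 0.0187
```

View pics/side0.png

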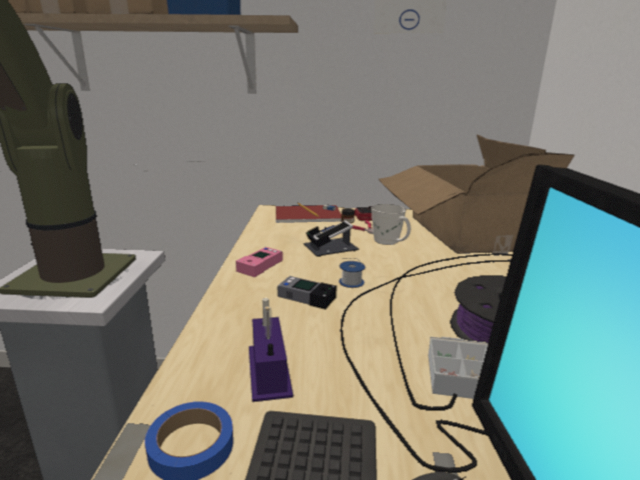

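View pics/top0.png

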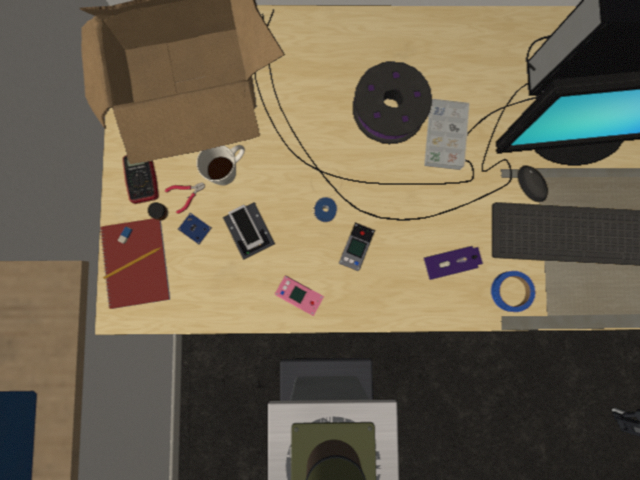

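The top view shows the logger at about (357,246) with its black cap toward the upper right, the dock at (249,231), the rack at (454,263) and the reel at (325,209). Next I'll enlarge these.

Run:
```python
import cv2,numpy as np
t=cv2.imread("pics/top0.png");s=cv2.imread("pics/side0.png")
def crop(i,x,y,w,h,k):
    c=cv2.resize(i[y:y+h,x:x+w],None,fx=k,fy=k,interpolation=cv2.INTER_CUBIC)
    for u in range(0,w,10): cv2.putText(c,str(x+u),(u*k,8),0,.3,(0,0,255),1);cv2.line(c,(u*k,10),(u*k,14),(0,0,255),1)
    for v in range(0,h,10): cv2.putText(c,str(y+v),(0,v*k+3),0,.3,(0,0,255),1)
    return c
a=crop(t,215,190,66,75,6);b=crop(t,334,215,66,75,6)
cv2.imwrite("pics/c1.png",np.hstack([a,b]))
a=crop(t,420,238,66,50,6);b=crop(s,240,290,60,50,6);
cc=np.hstack([a,b]);d=crop(s,270,200,126,50,6)[:, :756]
cv2.imwrite("pics/c2.png",np.vstack([cc,d[:,:cc.shape[1]]]))
```

```text
(no output)
```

View pics/c1.png

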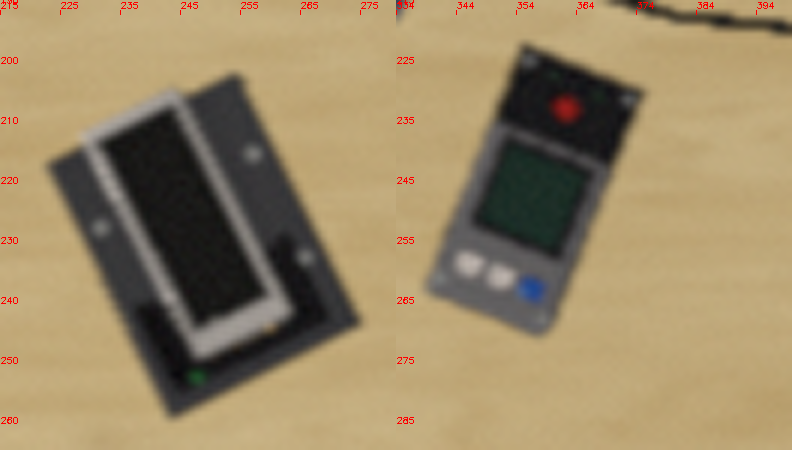

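View pics/c2.png

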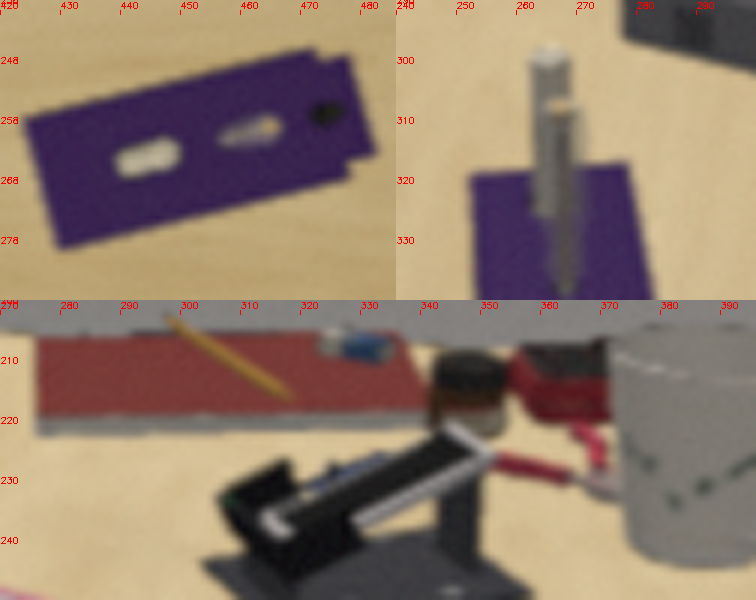

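```bash
cat > h.py <<'E'
import numpy as np
from workcell import r
from scipy.optimize import least_squares
from scipy.spatial.transform import Rotation as Ro
def proj(n,X):
    c=r.get_calibration(n);p=np.atleast_2d(X)@np.array(c["R"]).T+c["t"];p=p@np.array(c["K"]).T
    return p[:,:2]/p[:,2:]
def pose(p): 
    c,s=np.cos(p[2]),np.sin(p[2]);return np.array([[c,-s,0],[s,c,0],[0,0,1]]),np.array([p[0],p[1],0])
def fit(obs,p0):
    f=lambda p:np.concatenate([(proj(n,pose(p)[0]@np.array(L)+pose(p)[1])[0]-px) for n,L,px in obs])
    s=least_squares(f,p0);print(np.round(s.x,4),"deg",np.round(np.degrees(s.x[2]),1),"res",np.round(s.fun,1));return s.x
T=np.radians(20)
def tray(x,y,z): return [-.048+x*np.cos(T)-z*np.sin(T),y,.030+x*np.sin(T)+z*np.cos(T)]
E
python3 - <<'E'
from h import *
d=fit([("top",[.062,-.046,.006],(254.5,202.2)),("top",[.062,.046,.006],(222.8,217.5)),("top",[-.062,.046,.006],(243.7,259.7)),("top",[-.062,-.046,.006],(275.3,244.2)),
 ("top",tray(.106,.022,0),(215+83/6,190+137/6)),("top",tray(.106,-.022,0),(215+178/6,190+90/6)),
 ("side",tray(.106,.022,0),(344.7,220.8)),("side",tray(.106,-.022,0),(352,225.8))],[.5,.2,.4])
for q in [(0,-.022,0),(0,.022,0)]: print(proj("top",pose(d)[0]@np.array(tray(*q))+pose(d)[1]))
l=fit([("top",[.056,.028,.028],(355.2,222.3)),("top",[.056,-.028,.028],(375.7,230.5)),("top",[-.056,-.028,.028],(358.8,270.8)),("top",[-.056,.028,.028],(339.2,263.3)),("top",[.038,0,.019],(362.5,233))],[.5,-.1,-.4])
k=fit([("top",[0,0,.113],(464.7,259.2)),("top",[0,0,.062],(457,261)),("side",[0,0,.113],(268,307.5)),
 ("top",[0,-.04,.1],(474.5,256.7)),("top",[0,.04,.062],(440.3,265.5)),("top",[-.03,.066,.006],(420+60/6,238+250/6)),("top",[.03,.066,.006],(420+25/6,238+120/6))],[.4,-.3,.2])
E
```

```text
[0.5799 0.2104 0.4569] deg 26.2 res [ 0.4 -0.3 -0.1  0.  -0.2  0.8  0.7  0.2 -0.3 -0.1  0.1 -0.2  0.  -0.7
  0.4 -0.7]
[[264.10316408 242.61399859]]
[[248.2587595  250.41788775]]
[ 0.5352 -0.0647 -0.3957] deg -22.7 res [-0.  -0.2 -0.  -0.1  0.6  0.5 -0.5 -0.4 -0.1  0.2]
[ 0.4942 -0.3047  0.2441] deg 14.0 res [-1.2  0.1 -0.1  0.  -0.5 -0.4  3.4 -1.2  0.9 -0.4 -1.2  0.9 -1.8 -0.2]
```

Emit:
jog_arm:
  turn:
    - [0, 0, 0]
    - [0, 0, 0]
    - [0, 0, 0]
    - [0, 0, 0]
    - [0, 0, 0]
    - [0, 0, 0]
    - [0, 0, 0]
    - [0, 0, 0]
  translation:
    - [0.68, -0.556, 0]
    - [0.68, -0.556, 0]
    - [0.68, -0.556, 0]
    - [0.68, -0.556, 0]
    - [0.68, -0.556, 0]
    - [0.68, -0.556, 0]
    - [0.68, -0.556, 0]
    - [0.68, -0.556, 0]
  jaw: [85, 85, 85, 85, 85, 85, 85, 85]

```text
time: 0.77
eef_pos: [0.3052, -0.4174, 0.231]
tcp_rot: [-3.104, -0.483, 0.001]
force: [0.4, 0.3, 0.2]
grip_width: 0.0851
gripper_force: 0.0
```

Emit:
jog_arm:
  turn:
    - [0, 0, 0]
    - [0, 0, 0]
    - [0, 0, 0]
    - [0, 0, 0]
    - [0, 0, 0]
    - [0, 0, 0]
    - [0, 0, 0]
    - [0, 0, 0]
  translation:
    - [0.68, -0.556, 0]
    - [0.68, -0.556, 0]
    - [0.68, -0.556, 0]
    - [0.68, -0.556, 0]
    - [0.68, -0.556, 0]
    - [0.68, -0.556, 0]
    - [0.68, -0.556, 0]
    - [0.68, -0.556, 0]
  jaw: [85, 85, 85, 85, 85, 85, 85, 85]

```text
time: 1.43
eef_pos: [0.4201, -0.2407, 0.2311]
tcp_rot: [-3.104, -0.483, 0.001]
force: [1.3, -1.1, 0.2]
grip_width: 0.0851
gripper_force: 0.0
```

Emit:
jog_arm:
  turn:
    - [0, 0, 0]
    - [0, 0, 0]
    - [0, 0, 0]
    - [0, 0, 0]
    - [0, 0, 0]
    - [0, 0, 0]
    - [0, 0, 0]
    - [0, 0, 0]
  translation:
    - [0.68, -0.556, 0]
    - [0.68, -0.556, 0]
    - [0.68, -0.556, 0]
    - [0.68, -0.556, 0]
    - [0.68, -0.556, 0]
    - [0.68, -0.556, 0]
    - [0.68, -0.556, 0]
    - [0.68, -0.556, 0]
  jaw: [85, 85, 85, 85, 85, 85, 85, 85]

```text
time: 2.1
eef_pos: [0.535, -0.064, 0.231]
tcp_rot: [-3.104, -0.483, 0.001]
force: [0.5, -0.6, -0.0]
grip_width: 0.085
gripper_force: 0.0
```

Emit:
jog_arm:
  turn:
    - [0, 0, 1]
    - [0, 0, 1]
    - [0, 0, 1]
    - [0, 0, 1]
    - [0, 0, 1]
    - [0, 0, 1]
    - [0, 0, 1]
    - [0, 0, 1]
  translation:
    - [0, 0, 0.5]
    - [0, 0, 0.5]
    - [0, 0, 0.5]
    - [0, 0, 0.5]
    - [0, 0, 0.5]
    - [0, 0, 0]
    - [0, 0, 0]
    - [0, 0, 0]
  jaw: [85, 85, 85, 85, 85, 85, 85, 85]

```text
time: 2.77
eef_pos: [0.5343, -0.0651, 0.1556]
tcp_rot: [3.081, -0.614, -0.002]
force: [-0.4, 0.6, 0.1]
grip_width: 0.0852
gripper_force: 0.0
```

```bash
cat >> h.py <<'E'
D=[.5799,.2104,.4569]; L=[.5352,-.0647,-.3957]
def rows(Rt,pt):
    o=r.get_obs();R=Ro.from_rotvec(o["tcp_rot"])
    dt=R.inv().apply(np.array(pt)-o["eef_pos"])/.03; dr=np.degrees((R.inv()*Rt).as_rotvec())/5
    print("t",round(o["time"],2),"trans units",np.round(dt,3),"turn units",np.round(dr,3))
def down(yaw): return Ro.from_euler("z",yaw)*Ro.from_euler("x",np.pi)
E
python3 - <<'E'
from h import *
rows(down(L[2]),[L[0],L[1],.006])
print(r.get_obs()["q"])
E
```

```text
t 2.77 trans units [ 0.031 -0.028  4.986] turn units [0.006 0.016 0.026]
[-0.01225588  0.68825562  0.07918201  1.90905215 -0.09630303  0.5494271
 -1.83302046]
```

Emit:
jog_arm:
  turn:
    - [0, 0, 0]
    - [0, 0, 0]
    - [0, 0, 0]
    - [0, 0, 0]
    - [0, 0, 0]
    - [0, 0, 0]
    - [0, 0, 0]
    - [0, 0, 0]
  translation:
    - [0.03, -0.03, 0.8]
    - [0, 0, 0.8]
    - [0, 0, 0.8]
    - [0, 0, 0.8]
    - [0, 0, 0.8]
    - [0, 0, 0.6]
    - [0, 0, 0.36]
    - [0, 0, 0.17]
  jaw: [85, 85, 85, 85, 85, 85, 85, 85]

```text
time: 3.43
eef_pos: [0.535, -0.0646, 0.0008]
tcp_rot: [3.082, -0.607, -0.004]
force: [-0.7, -0.4, -0.3]
grip_width: 0.0852
gripper_force: 0.0
```

Emit:
jog_arm:
  turn:
    - [0, 0, 0]
    - [0, 0, 0]
    - [0, 0, 0]
    - [0, 0, 0]
    - [0, 0, 0]
    - [0, 0, 0]
    - [0, 0, 0]
    - [0, 0, 0]
  translation:
    - [0, 0, 0]
    - [0, 0, 0]
    - [0, 0, 0]
    - [0, 0, 0]
    - [0, 0, 0]
    - [0, 0, 0]
    - [0, 0, 0]
    - [0, 0, 0]
  jaw: [50, 50, 50, 50, 50, 50, 50, 50]
  squeeze: 40

```text
time: 4.1
eef_pos: [0.5366, -0.0649, 0.0035]
tcp_rot: [-3.082, 0.608, -0.003]
force: [-1.2, -0.6, 6.6]
grip_width: 0.0553
gripper_force: 44.8
```

Emit:
jog_arm:
  turn:
    - [0, 0, 0]
    - [0, 0, 0]
    - [0, 0, 0]
    - [0, 0, 0]
    - [0, 0, 0]
    - [0, 0, 0]
    - [0, 0, 0]
    - [0, 0, 0]
  translation:
    - [0, 0, -0.2]
    - [0, 0, -0.5]
    - [0, 0, -0.8]
    - [0, 0, -0.8]
    - [0, 0, -0.8]
    - [0, 0, -0.8]
    - [0, 0, -0.8]
    - [0, 0, -0.5]
  jaw: [50, 50, 50, 50, 50, 50, 50, 50]

```text
time: 4.77
eef_pos: [0.5362, -0.0648, 0.1608]
tcp_rot: [-3.082, 0.608, -0.003]
force: [0.8, 0.8, -3.7]
grip_width: 0.0551
gripper_force: 43.9
```

```bash
cat >> h.py <<'E'
Rd=Ro.from_euler("z",D[2])*Ro.from_euler("y",-T)*Ro.from_euler("x",np.pi)
def dk(x,y,z): return pose(D)[0]@np.array(tray(x,y,z))+pose(D)[1]
E
python3 - <<'E'
from h import *
import cv2
cv2.imwrite("pics/t1.png",r.grab_frame("side")[:,:,::-1][150:330,230:430].repeat(3,0).repeat(3,1))
print(dk(.056,0,0),r.get_obs()["force"],r.get_obs()["grip_width"])
rows(Rd,dk(.070,0,.0635))
E
```

```text
[0.5840486  0.21243943 0.04915313] [-0.00660748 -0.25564138 -0.06922318] 0.05554435349253115
t 4.82 trans units [-2.278 -8.928  1.639] turn units [ 1.7    3.688 -9.595]
```

View pics/t1.png

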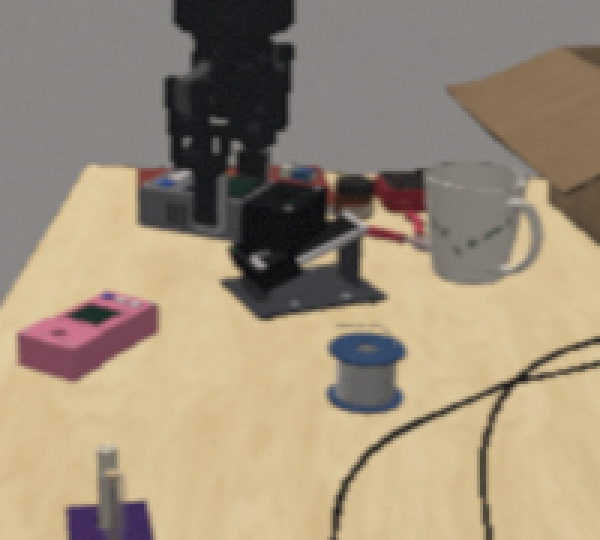

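Emit:
jog_arm:
  turn:
    - [0, 0, 0]
    - [0, 0, 0]
    - [0, 0, 0]
    - [0, 0, 0]
    - [0, 0, 0]
    - [0, 0, 0]
    - [0, 0, 0]
    - [0, 0, 0]
  translation:
    - [-0.1, -0.4, 0]
    - [-0.19, -0.75, 0]
    - [-0.19, -0.75, 0]
    - [-0.19, -0.75, 0]
    - [-0.19, -0.75, 0]
    - [-0.19, -0.75, 0]
    - [-0.19, -0.75, 0]
    - [-0.19, -0.75, 0]
  jaw: [50, 50, 50, 50, 50, 50, 50, 50]

```text
time: 5.48
eef_pos: [0.5589, 0.1107, 0.1564]
tcp_rot: [3.082, -0.606, -0.006]
force: [0.0, 0.2, -3.1]
grip_width: 0.0554
gripper_force: 43.7
```

Emit:
jog_arm:
  turn:
    - [0, 0, 0]
    - [0, 0, 0]
    - [0, 0, 0]
    - [0, 0, 0]
    - [0.17, 0.369, -0.96]
    - [0.17, 0.369, -0.96]
    - [0.17, 0.369, -0.96]
    - [0.17, 0.369, -0.96]
  translation:
    - [-0.19, -0.75, 0]
    - [-0.19, -0.75, 0]
    - [-0.19, -0.75, 0]
    - [-0.19, -0.75, 0]
    - [-0.1, -0.3, 0]
    - [0, 0, 0]
    - [0, 0, 0]
    - [0, 0, 0]
  jaw: [50, 50, 50, 50, 50, 50, 50, 50]

```text
time: 6.15
eef_pos: [0.572, 0.2115, 0.1561]
tcp_rot: [-3.101, 0.073, -0.209]
force: [-0.1, -0.2, -3.7]
grip_width: 0.0551
gripper_force: 43.8
```

Emit:
jog_arm:
  turn:
    - [0.17, 0.369, -0.96]
    - [0.17, 0.369, -0.96]
    - [0.17, 0.369, -0.96]
    - [0.17, 0.369, -0.96]
    - [0.17, 0.369, -0.96]
    - [0.17, 0.369, -0.96]
    - [0, 0, 0]
    - [0, 0, 0]
  translation:
    - [0, 0, 0]
    - [0, 0, 0]
    - [0, 0, 0]
    - [0, 0, 0]
    - [0, 0, 0]
    - [0, 0, 0]
    - [0, 0, 0]
    - [0, 0, 0]
  jaw: [50, 50, 50, 50, 50, 50, 50, 50]

```text
time: 6.82
eef_pos: [0.5724, 0.2096, 0.1566]
tcp_rot: [-2.942, -0.681, -0.502]
force: [-0.7, -0.2, -3.1]
grip_width: 0.0553
gripper_force: 43.8
```

Run:
```python
from h import *
rows(Rd,dk(.065,0,.0235)); o=r.get_obs(); print(o["q"],o["force"],o["grip_width"])
```

```text
t 6.82 trans units [-0.532  0.097  2.72 ] turn units [-0.041  0.113 -0.032]
[-0.38538744  0.67966374 -0.05157778  2.03212955  0.179194    0.09295425
 -1.71159234] [-0.74662884 -0.1628637  -3.09024662] 0.055308001634773195
```

Emit:
jog_arm:
  turn:
    - [0, 0, 0]
    - [0, 0, 0]
    - [0, 0, 0]
    - [0, 0, 0]
    - [0, 0, 0]
  translation:
    - [-0.27, 0.05, 0.2]
    - [-0.26, 0.05, 0.4]
    - [0, 0, 0.4]
    - [0, 0, 0.4]
    - [0, 0, 0]
  jaw: [50, 50, 50, 50, 50]

```text
time: 7.23
eef_pos: [0.5785, 0.2086, 0.1205]
tcp_rot: [-2.944, -0.686, -0.49]
force: [-0.6, 0.1, -3.0]
grip_width: 0.0555
gripper_force: 43.7
```

Run:
```python
from h import *
rows(Rd,dk(.065,0,.0235)); o=r.get_obs(); print(o["q"],o["force"],o["grip_width"])
```

```text
t 7.23 trans units [-0.277 -0.027  1.533] turn units [-0.052  0.21  -0.002]
[-0.36570372  0.75009027 -0.07255287  2.02979119  0.74186454  0.04419847
 -2.26027659] [-0.64625006  0.06801456 -3.01816597] 0.05550912221713169
```

Emit:
jog_arm:
  turn:
    - [0, -0.5, 0]
    - [0, -0.5, 0]
    - [0, 0, 0]
    - [0, 0, 0]
    - [0, 0, 0]
  translation:
    - [-0.1, 0, 0.3]
    - [-0.1, 0, 0.4]
    - [0, 0, 0.4]
    - [0, 0, 0.4]
    - [0, 0, 0]
  jaw: [50, 50, 50, 50, 50]

```text
time: 7.65
eef_pos: [0.5829, 0.2105, 0.0746]
tcp_rot: [-2.982, -0.694, -0.361]
force: [-0.9, 0.0, -2.9]
grip_width: 0.0551
gripper_force: 43.7
```

Run:
```python
from h import *
rows(Rd,dk(.058,0,.0105)); o=r.get_obs(); print(o["q"],o["force"],o["grip_width"])
import cv2
a=r.grab_frame("side")[190:260,290:390,::-1];b=r.grab_frame("top")[180:280,200:300,::-1]
cv2.imwrite("pics/t2.png",np.hstack([cv2.resize(a,(500,350)),cv2.resize(b,(350,350))])[:,:800])
```

```text
t 7.65 trans units [-0.114 -0.039  0.484] turn units [-4.900e-02  1.225e+00 -1.000e-03]
[-0.31591209  0.84272639 -0.1625314   1.94468918  0.73512493  0.15777204
 -2.23910383] [-0.86456876  0.02959245 -2.88407934] 0.05514241602377997
```

View pics/t2.png

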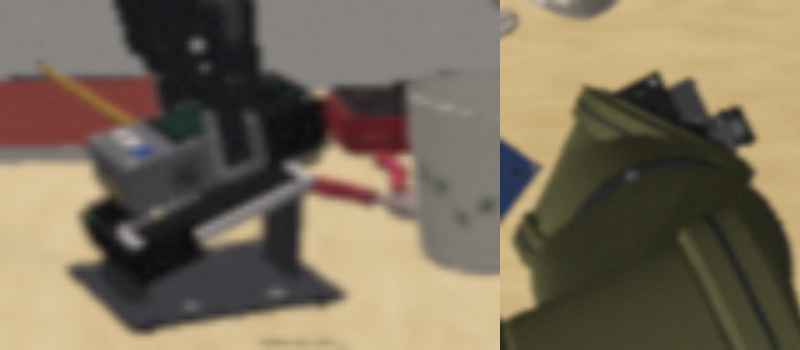

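The side view shows the logger hanging above the tray at the lip end, lined up and tilted about 14°.

Emit:
jog_arm:
  turn:
    - [0, 0.3, 0]
    - [0, 0.3, 0]
    - [0, 0.3, 0]
    - [0, 0.2, 0]
    - [0, 0, 0]
  translation:
    - [-0.05, -0.02, 0.1]
    - [-0.05, -0.02, 0.1]
    - [0, 0, 0.1]
    - [0, 0, 0.1]
    - [0, 0, 0]
  jaw: [50, 50, 50, 50, 50]

```text
time: 8.17
eef_pos: [0.5952, 0.2137, 0.0762]
tcp_rot: [-2.955, -0.684, -0.457]
force: [-0.0, 0.2, -2.3]
grip_width: 0.0551
gripper_force: 43.9
```

Run:
```python
from h import *
rows(Rd,dk(.056,0,.0035)); o=r.get_obs(); print(o["q"],o["force"],o["grip_width"])
```

```text
t 8.17 trans units [-0.613 -0.122  0.637] turn units [-0.048  0.467 -0.029]
[-0.35935478  0.84330449 -0.07957005  1.97398003  1.1403841   0.04275288
 -2.65278666] [-0.03656058  0.19542121 -2.29597548] 0.05506209019340484
```

Emit:
jog_arm:
  turn:
    - [0, -0.4, 0]
    - [0, -0.4, 0]
    - [0, -0.2, 0]
    - [0, 0, 0]
    - [0, 0, 0]
  translation:
    - [0, 0, 0]
    - [0, 0, 0]
    - [0, 0, 0]
    - [0, 0, 0]
    - [0, 0, 0]
  jaw: [50, 50, 50, 50, 50]

```text
time: 8.58
eef_pos: [0.5943, 0.213, 0.0748]
tcp_rot: [-2.989, -0.691, -0.333]
force: [-0.6, -0.3, -2.8]
grip_width: 0.0553
gripper_force: 43.9
```

Run:
```python
from h import *
rows(Rd,dk(.056,0,.0035)); o=r.get_obs(); print(o["q"],o["force"],o["grip_width"])
```

```text
t 8.58 trans units [-0.513 -0.128  0.65 ] turn units [-0.054  1.443 -0.038]
[-0.16542026  0.87796485 -0.41726806  1.88241171  1.01927932  0.35507835
 -2.47650599] [-0.61008615 -0.27047741 -2.77539451] 0.055308162955670516
```

Emit:
jog_arm:
  turn:
    - [0, 0, 0]
    - [0, 0, 0]
    - [0, 0, 0]
    - [0, 0, 0]
    - [0, 0, 0]
  translation:
    - [-0.15, -0.06, 0.1]
    - [-0.15, -0.06, 0.1]
    - [-0.15, 0, 0.1]
    - [0, 0, 0.1]
    - [0, 0, 0]
  jaw: [50, 50, 50, 50, 50]

```text
time: 9.0
eef_pos: [0.5825, 0.2118, 0.0595]
tcp_rot: [-2.99, -0.697, -0.331]
force: [0.1, -0.7, -2.2]
grip_width: 0.0557
gripper_force: 43.9
```

Run:
```python
from h import *
rows(Rd,dk(.056,0,.0035)); o=r.get_obs(); print(o["q"],o["force"],o["grip_width"])
```

```text
t 9.0 trans units [-0.037  0.005  0.235] turn units [-0.041  1.461  0.007]
[-0.21748878  0.88560382 -0.33662508  1.9225194   1.07936042  0.27747301
 -2.55403786] [ 0.13721364 -0.73650243 -2.22284907] 0.05567921374107619
```

Emit:
jog_arm:
  turn:
    - [0, 0.1, 0]
    - [0, 0.1, 0]
    - [0, 0, 0]
    - [0, 0, 0]
  translation:
    - [-0.02, 0, 0.07]
    - [-0.02, 0, 0.07]
    - [0, 0, 0.07]
    - [0, 0, 0]
  jaw: [50, 50, 50, 50]

```text
time: 9.33
eef_pos: [0.5834, 0.212, 0.0544]
tcp_rot: [-2.983, -0.695, -0.36]
force: [-3.8, -1.7, 5.2]
grip_width: 0.0553
gripper_force: 45.2
```

Run:
```python
from h import *
rows(Rd,dk(.056,0,.0035)); o=r.get_obs(); print(o["q"],o["force"],o["grip_width"])
```

```text
t 9.33 trans units [-0.028 -0.003  0.059] turn units [-0.036  1.24   0.006]
[-0.27493152  0.88423682 -0.23674655  1.94311724  1.10822699  0.18664415
 -2.59815252] [-3.78838678 -1.66160388  5.15755002] 0.055307016417653225
```

Contact at the tray with about 8 N. Next I'll open the gripper and let the logger settle.

Emit:
jog_arm:
  turn:
    - [0, 0, 0]
    - [0, 0, 0]
    - [0, 0, 0]
    - [0, 0, 0]
    - [0, 0, 0]
    - [0, 0, 0]
    - [0, 0, 0]
    - [0, 0, 0]
  translation:
    - [0, 0, 0]
    - [0, 0, 0]
    - [0, 0, 0]
    - [0, 0, 0]
    - [0, 0, 0]
    - [0, 0, 0]
    - [0, 0, 0]
    - [0, 0, 0]
  jaw: [60, 65, 70, 75, 80, 85, 85, 85]

```text
time: 10.0
eef_pos: [0.5835, 0.2121, 0.0536]
tcp_rot: [-2.982, -0.695, -0.359]
force: [-0.0, -0.1, -0.3]
grip_width: 0.0848
gripper_force: 0.0
```

Emit:
jog_arm:
  turn:
    - [0, 0, 0]
    - [0, 0, 0]
    - [0, 0, 0]
    - [0, 0, 0]
    - [0, 0, 0]
    - [0, 0, 0]
    - [0, 0, 0]
    - [0, 0, 0]
  translation:
    - [0, 0, -0.1]
    - [0, 0, -0.3]
    - [0, 0, -0.6]
    - [0, 0, -0.8]
    - [0, 0, -0.8]
    - [0, 0, -0.8]
    - [0, 0, -0.8]
    - [0, 0, -0.8]
  jaw: [85, 85, 85, 85, 85, 85, 85, 85]

```text
time: 10.67
eef_pos: [0.5511, 0.1953, 0.2006]
tcp_rot: [-2.983, -0.696, -0.358]
force: [0.3, 0.5, -0.7]
grip_width: 0.0848
gripper_force: 0.0
```

Emit:
jog_arm:
  turn:
    - [0, -1, 0]
    - [0, -1, 0]
    - [0, -0.8, 0]
    - [0, 0, 0]
    - [0, 0, 0]
    - [0, 0, 0]
    - [0, 0, 0]
    - [0, 0, 0]
  translation:
    - [0, 0.4, 0]
    - [0, 0.8, 0]
    - [0, 0.8, 0]
    - [0, 0.8, 0]
    - [0, 0.8, 0]
    - [0, 0.8, 0]
    - [0, 0.8, 0]
    - [0, 0.8, 0]
  jaw: [85, 85, 85, 85, 85, 85, 85, 85]

```text
time: 11.33
eef_pos: [0.6315, 0.033, 0.1987]
tcp_rot: [-3.057, -0.713, 0.008]
force: [0.1, 1.1, -1.5]
grip_width: 0.0847
gripper_force: 0.0
```

Run:
```python
from h import *
import cv2
o=r.get_obs(); print(o["q"],o["force"],o["eef_pos"],o["tcp_rot"])
t=r.grab_frame("top")[:,:,::-1].copy();s=r.grab_frame("side")[:,:,::-1].copy()
cv2.imwrite("pics/t3f.png",t);cv2.imwrite("pics/s3f.png",s)
a=s[190:260,290:390];b=t[185:265,205:295]
cv2.imwrite("pics/t3.png",np.hstack([cv2.resize(a,(400,280),interpolation=2),cv2.resize(b,(315,280),interpolation=2)]).repeat(1,0))
print(proj("top",[dk(0,y,z) for y in(-.028,.028) for z in (.028,)]+[dk(.112,y,.028) for y in(-.028,.028)]),"side",proj("side",[dk(.112,-.028,.028),dk(.112,.028,.028),dk(0,-.028,.028),dk(.112,-.028,0)]))
```

```text
[ 0.25585928  0.82463731 -0.73320602  1.55319795  0.61451187  1.01158912
 -1.76612592] [ 0.11123001  1.06265607 -1.46801833] [0.63148121 0.03298251 0.19867066] [-3.05665219 -0.71348658  0.00820845]
[[266.85793128 243.73368346]
 [246.21195712 253.9102355 ]
 [245.98298024 202.79652644]
 [224.74853803 213.0909778 ]] side [[352.57321969 215.53240322]
 [342.80078589 209.51930136]
 [314.76657268 234.62466626]
 [355.37787543 224.76548855]]
```

View pics/t3.png

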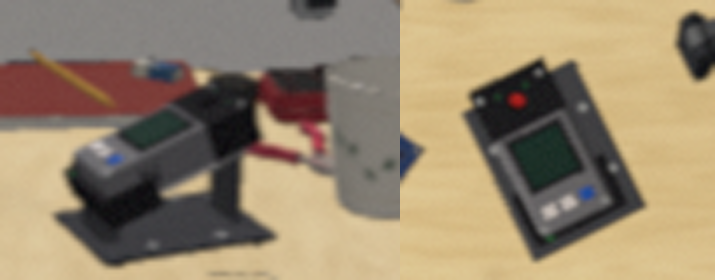

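Run:
```python
from h import *
obs=[("top",[0,0,.113],(464.7,259.2)),("side",[0,0,.113],(268,307.5)),("top",[0,0,.062],(457,261)),("top",[0,.04,.062],(440.3,265.5)),("top",[-.03,.066,.006],(430,238+250/6)),("top",[.03,.066,.006],(420+25/6,258))]
k=fit(obs,[.49,-.3,.24])
# butt triangulation
s=least_squares(lambda X:np.r_[proj("top",X)[0]-(464.7,259.2),proj("side",X)[0]-(268,307.5)],[.49,-.3,.11]);print(s.x,s.fun)
print(proj("top",[dk(.094,0,.019)]))
rows(down(np.radians(104)),[k[0],k[1],.2])
```

```text
[ 0.4947 -0.3063  0.2464] deg 14.1 res [-0.5 -0.2 -0.3  0.1  0.5 -0.2  1.6 -0.6 -0.6  0.7 -1.2 -0.3]
[ 0.49503241 -0.30715785  0.11371572] [-0.06314358 -0.32946347 -0.2105792   0.01156502]
[[238.87690427 214.14623216]]
t 11.43 trans units [-8.996  8.025 -0.02 ] turn units [ -0.042   0.054 -15.64 ]
```

Emit:
jog_arm:
  turn:
    - [0, 0, 0]
    - [0, 0, 0]
    - [0, 0, 0]
    - [0, 0, 0]
    - [0, 0, 0]
    - [0, 0, 0]
    - [0, 0, 0]
    - [0, 0, 0]
  translation:
    - [-0.4, 0.36, 0]
    - [-0.8, 0.71, 0]
    - [-0.8, 0.71, 0]
    - [-0.8, 0.71, 0]
    - [-0.8, 0.71, 0]
    - [-0.8, 0.71, 0]
    - [-0.8, 0.71, 0]
    - [-0.8, 0.71, 0]
  jaw: [85, 85, 85, 85, 85, 85, 85, 85]

```text
time: 12.1
eef_pos: [0.5397, -0.1891, 0.199]
tcp_rot: [-3.056, -0.715, 0.008]
force: [0.7, -0.0, 0.0]
grip_width: 0.085
gripper_force: 0.0
```

Emit:
jog_arm:
  turn:
    - [0, 0, 0]
    - [0, 0, 0]
    - [0, 0, 0]
    - [0, 0, 0]
    - [0, 0, -1]
    - [0, 0, -1]
    - [0, 0, -1]
    - [0, 0, -1]
  translation:
    - [-0.8, 0.71, 0]
    - [-0.8, 0.71, 0]
    - [-0.8, 0.71, 0]
    - [-0.6, 0.55, 0]
    - [0, 0, 0]
    - [0, 0, 0]
    - [0, 0, 0]
    - [0, 0, 0]
  jaw: [85, 85, 85, 85, 85, 85, 85, 85]

```text
time: 12.77
eef_pos: [0.4954, -0.2999, 0.199]
tcp_rot: [-2.882, -1.24, 0.006]
force: [0.2, -0.1, -0.5]
grip_width: 0.0847
gripper_force: 0.0
```

Emit:
jog_arm:
  turn:
    - [0, 0, -1]
    - [0, 0, -1]
    - [0, 0, -1]
    - [0, 0, -1]
    - [0, 0, -1]
    - [0, 0, -1]
    - [0, 0, -1]
    - [0, 0, -1]
  translation:
    - [0, 0, 0]
    - [0, 0, 0]
    - [0, 0, 0]
    - [0, 0, 0]
    - [0, 0, 0]
    - [0, 0, 0]
    - [0, 0, 0]
    - [0, 0, 0]
  jaw: [85, 85, 85, 85, 85, 85, 85, 85]

```text
time: 13.43
eef_pos: [0.4955, -0.2998, 0.199]
tcp_rot: [-2.283, -2.151, 0.004]
force: [-0.6, -1.0, 0.6]
grip_width: 0.0849
gripper_force: 0.0
```

Emit:
jog_arm:
  turn:
    - [0, 0, -1]
    - [0, 0, -1]
    - [0, 0, -1]
    - [0, 0, -0.64]
    - [0, 0, 0]
    - [0, 0, 0]
  translation:
    - [0, 0, 0]
    - [0, 0, 0]
    - [0, 0, 0]
    - [0, 0, 0]
    - [0, 0, 0]
    - [0, 0, 0]
  jaw: [85, 85, 85, 85, 85, 85]

```text
time: 13.93
eef_pos: [0.4955, -0.3, 0.1988]
tcp_rot: [-1.922, -2.478, 0.003]
force: [0.2, 0.4, 0.3]
grip_width: 0.0852
gripper_force: 0.0
```

Run:
```python
from h import *
rows(down(np.radians(104)),[.495,-.3068,.072]);print(r.get_obs()["q"])
```

```text
t 13.93 trans units [-0.228 -0.054  4.227] turn units [-0.054 -0.038  0.085]
[ 1.037291    0.89496658 -1.11192094  1.71148552  0.88208437  1.13080647
 -0.09621178]
```

Emit:
jog_arm:
  turn:
    - [0, 0, 0.08]
    - [0, 0, 0]
    - [0, 0, 0]
    - [0, 0, 0]
    - [0, 0, 0]
    - [0, 0, 0]
    - [0, 0, 0]
    - [0, 0, 0]
  translation:
    - [-0.23, -0.05, 0]
    - [0, 0, 0.6]
    - [0, 0, 0.8]
    - [0, 0, 0.8]
    - [0, 0, 0.8]
    - [0, 0, 0.7]
    - [0, 0, 0.4]
    - [0, 0, 0.13]
  jaw: [85, 85, 85, 85, 85, 85, 85, 85]

```text
time: 14.6
eef_pos: [0.494, -0.3077, 0.0699]
tcp_rot: [-1.929, -2.469, 0.005]
force: [-0.7, -0.3, 0.6]
grip_width: 0.0847
gripper_force: 0.0
```

Emit:
jog_arm:
  turn:
    - [0, 0, 0]
    - [0, 0, 0]
    - [0, 0, 0]
    - [0, 0, 0]
    - [0, 0, 0]
    - [0, 0, 0]
    - [0, 0, 0]
    - [0, 0, 0]
  translation:
    - [0, 0, 0]
    - [0, 0, 0]
    - [0, 0, 0]
    - [0, 0, 0]
    - [0, 0, 0]
    - [0, 0, 0]
    - [0, 0, 0]
    - [0, 0, 0]
  jaw: [30, 10, 5, 5, 5, 5, 5, 5]
  squeeze: 40

```text
time: 15.27
eef_pos: [0.4955, -0.3077, 0.0724]
tcp_rot: [-1.93, -2.473, 0.003]
force: [-1.1, -0.1, 4.2]
grip_width: 0.009
gripper_force: 41.1
```

Emit:
jog_arm:
  turn:
    - [0, 0, 0]
    - [0, 0, 0]
    - [0, 0, 0]
    - [0, 0, 0]
    - [0, 0, 0]
    - [0, 0, 0]
    - [0, 0, 0]
    - [0, 0, 0]
  translation:
    - [0, 0, 0]
    - [0, 0, 0]
    - [0, 0, 0]
    - [0, 0, 0]
    - [0, 0, 0]
    - [0, 0, 0]
    - [0, 0, 0]
    - [0, 0, 0]
  jaw: [5, 5, 5, 5, 5, 5, 5, 5]

```text
time: 15.93
eef_pos: [0.4955, -0.3076, 0.0724]
tcp_rot: [-1.93, -2.473, 0.003]
force: [-0.9, 0.2, 5.7]
grip_width: 0.0086
gripper_force: 41.4
```

Emit:
jog_arm:
  turn:
    - [0, 0, 0]
    - [0, 0, 0]
    - [0, 0, 0]
    - [0, 0, 0]
    - [0, 0, 0]
    - [0, 0, 0]
    - [0, 0, 0]
    - [0, 0, 0]
  translation:
    - [0, 0, -0.2]
    - [0, 0, -0.4]
    - [0, 0, -0.6]
    - [0, 0, -0.8]
    - [0, 0, -0.8]
    - [0, 0, -0.8]
    - [0, 0, -0.8]
    - [0, 0, 0]
  jaw: [5, 5, 5, 5, 5, 5, 5, 5]

```text
time: 16.6
eef_pos: [0.4989, -0.3072, 0.2095]
tcp_rot: [1.93, 2.475, 0.003]
force: [-0.4, 1.7, 0.6]
grip_width: 0.0087
gripper_force: 40.6
```

Emit:
jog_arm:
  turn:
    - [0, 0, 0]
    - [0, 0, 0]
    - [0, 0, 0]
    - [0, 0, 0]
    - [0, 0, 0]
    - [0, 0, 0]
    - [0, 0, 0]
    - [0, 0, 0]
  translation:
    - [0, 0, -0.8]
    - [0, 0, -0.6]
    - [0, 0, 0]
    - [0, 0, 0]
    - [0, 0, 0]
    - [0, 0, 0]
    - [0, 0, 0]
    - [0, 0, 0]
  jaw: [5, 5, 5, 5, 5, 5, 5, 5]

```text
time: 17.27
eef_pos: [0.4957, -0.3077, 0.245]
tcp_rot: [-1.928, -2.472, 0.003]
force: [0.1, 0.4, 0.0]
grip_width: 0.0088
gripper_force: 40.6
```

```bash
cat >> h.py <<'E'
def press(tilt,yaw,depth):
    "tool pose with the blade tip at the hole axis, depth below face; tilt deg about dock y, tool yaw deg"
    R=Ro.from_euler("z",D[2])*Ro.from_euler("y",-np.radians(tilt))*Ro.from_euler("x",np.pi)*Ro.from_euler("z",-np.radians(yaw)+D[2])
    tip=dk(.094,0,.028-depth)
    return R,tip-R.apply([0,0,.062])
E
python3 - <<'E'
from h import *
o=r.get_obs();print(o["q"],o["grip_width"],o["force"])
for yaw in (150,180,206):
    R,p=press(16,yaw,-.06);print(yaw,p);rows(R,p)
E
```

```text
[ 1.05910773  0.84561747 -1.14484985  1.64710088  0.81422429  1.20938279
 -0.03061051] 0.008833318178487152 [0.11067929 0.39568738 0.0076104 ]
150 [0.57374709 0.20737527 0.20444107]
t 17.27 trans units [16.016  6.708  1.376] turn units [-3.273 -0.687 -9.128]
180 [0.57374709 0.20737527 0.20444107]
t 17.27 trans units [16.016  6.708  1.376] turn units [ -3.127  -1.584 -15.083]
206 [0.57374709 0.20737527 0.20444107]
t 17.27 trans units [16.016  6.708  1.376] turn units [ -2.86   -2.388 -20.238]
```

Emit:
jog_arm:
  turn:
    - [0, 0, 0]
    - [0, 0, 0]
    - [0, 0, 0]
    - [0, 0, 0]
    - [0, 0, 0]
    - [0, 0, 0]
    - [0, 0, 0]
    - [0, 0, 0]
  translation:
    - [0.4, 0.17, 0]
    - [0.8, 0.335, 0]
    - [0.8, 0.335, 0]
    - [0.8, 0.335, 0]
    - [0.8, 0.335, 0]
    - [0.8, 0.335, 0]
    - [0.8, 0.335, 0]
    - [0.8, 0.335, 0]
  jaw: [5, 5, 5, 5, 5, 5, 5, 5]

```text
time: 17.93
eef_pos: [0.5255, -0.1136, 0.2457]
tcp_rot: [-1.929, -2.472, 0.003]
force: [-0.0, -0.1, -0.4]
grip_width: 0.0089
gripper_force: 40.6
```

Emit:
jog_arm:
  turn:
    - [0, 0, 0]
    - [0, 0, 0]
    - [0, 0, 0]
    - [0, 0, 0]
    - [0, 0, 0]
    - [0, 0, 0]
    - [0, 0, 0]
    - [0, 0, 0]
  translation:
    - [0.8, 0.335, 0]
    - [0.8, 0.335, 0]
    - [0.8, 0.335, 0]
    - [0.8, 0.335, 0]
    - [0.8, 0.335, 0]
    - [0.8, 0.335, 0]
    - [0.8, 0.335, 0]
    - [0.8, 0.335, 0]
  jaw: [5, 5, 5, 5, 5, 5, 5, 5]

```text
time: 18.6
eef_pos: [0.5568, 0.0922, 0.2458]
tcp_rot: [-1.929, -2.473, 0.004]
force: [-0.9, 1.2, -1.0]
grip_width: 0.0087
gripper_force: 40.6
```

Emit:
jog_arm:
  turn:
    - [0, 0, 0]
    - [0, 0, 0]
    - [0, 0, 0]
    - [0, 0, 0]
    - [0, 0, 0]
    - [0, 0, 0]
  translation:
    - [0.8, 0.335, 0]
    - [0.8, 0.335, 0]
    - [0.8, 0.335, 0]
    - [0.8, 0.335, 0]
    - [0.4, 0.17, 0]
    - [0, 0, 0]
  jaw: [5, 5, 5, 5, 5, 5]

```text
time: 19.1
eef_pos: [0.5736, 0.2114, 0.2464]
tcp_rot: [-1.921, -2.476, -0.001]
force: [-0.1, 0.5, -0.3]
grip_width: 0.0088
gripper_force: 40.6
```

Run:
```python
from h import *
o=r.get_obs();print(o["q"],o["grip_width"],o["force"])
for yaw in (104,150):
    R,p=press(16,yaw,-.06);print(yaw,p);rows(R,p)
```

```text
[ 0.10235191  0.84002217 -1.05265983  1.56438915  0.76002     1.1955143
 -0.84622109] 0.008772219300380801 [-0.10591649  0.50135425 -0.32403975]
104 [0.57374709 0.20737527 0.20444107]
t 19.1 trans units [-0.139 -0.023  1.397] turn units [-3.178  0.59   0.063]
150 [0.57374709 0.20737527 0.20444107]
t 19.1 trans units [-0.139 -0.023  1.397] turn units [-3.241 -0.717 -9.074]
```

Emit:
jog_arm:
  turn:
    - [-0.8, 0.15, 0.01]
    - [-0.8, 0.15, 0.01]
    - [-0.8, 0.15, 0.01]
    - [-0.8, 0.15, 0.01]
    - [-0.7, 0.14, 0.01]
    - [0, 0, 0]
    - [0, 0, 0]
  translation:
    - [0, 0, 0]
    - [0, 0, 0]
    - [0, 0, 0]
    - [0, 0, 0]
    - [0, 0, 0]
    - [0, 0, 0]
    - [0, 0, 0]
  jaw: [5, 5, 5, 5, 5, 5, 5]

```text
time: 19.68
eef_pos: [0.5742, 0.205, 0.246]
tcp_rot: [1.823, 2.324, 0.452]
force: [0.6, 0.6, -0.1]
grip_width: 0.0086
gripper_force: 40.6
```

Run:
```python
from h import *
o=r.get_obs();print(o["q"],o["grip_width"],o["force"],o["eef_pos"])
R,p=press(20,104,-.02);rows(R,p)
```

```text
[ 0.17364051  0.69618097 -0.99198516  1.92123731  1.08236856  0.71303364
 -1.18115054] 0.008592140222668798 [ 0.64658901  0.60855875 -0.11724001] [0.57422383 0.20497849 0.24601001]
t 19.68 trans units [-0.026 -0.582  2.642] turn units [-0.086  0.106 -0.03 ]
```

Plenty of joint room now. I'll go to 20 mm above the hole mouth and look.

Emit:
jog_arm:
  turn:
    - [-0.08, 0.1, 0]
    - [0, 0, 0]
    - [0, 0, 0]
    - [0, 0, 0]
    - [0, 0, 0]
    - [0, 0, 0]
    - [0, 0, 0]
  translation:
    - [-0.03, -0.3, 0.3]
    - [0, -0.28, 0.5]
    - [0, 0, 0.6]
    - [0, 0, 0.6]
    - [0, 0, 0.4]
    - [0, 0, 0.24]
    - [0, 0, 0]
  jaw: [5, 5, 5, 5, 5, 5, 5]

```text
time: 20.27
eef_pos: [0.5839, 0.2141, 0.1645]
tcp_rot: [1.824, 2.325, 0.471]
force: [1.0, -0.2, -0.1]
grip_width: 0.0087
gripper_force: 40.6
```

Run:
```python
from h import *
import cv2
o=r.get_obs();print(o["q"],o["grip_width"])
R,p=press(20,104,-.02);rows(R,p)
tip=o["eef_pos"]+Ro.from_rotvec(o["tcp_rot"]).apply([0,0,.062])
print("side px tip",proj("side",tip),"hole",proj("side",dk(.094,0,.028)),"top tip",proj("top",tip),"hole",proj("top",dk(.094,0,.028)))
s=r.grab_frame("side")[:,:,::-1];t=r.grab_frame("top")[:,:,::-1]
cv2.imwrite("pics/s4.png",np.hstack([cv2.resize(s[170:250,305:375],(490,560),interpolation=2),cv2.resize(t[180:270,205:245],(249,560),interpolation=2)]))
```

```text
[ 0.0824877   0.80632753 -0.85429427  1.97688175  1.35140284  0.59614921
 -1.42580072] 0.00874095947109775
t 20.27 trans units [-0.064 -0.056 -0.06 ] turn units [-0.003 -0.017 -0.048]
side px tip [[340.22107402 208.87430026]] hole [[341.73000834 215.39946269]] top tip [[237.79007882 215.19793072]] hole [[238.85688724 214.64251729]]
```

View pics/s4.png

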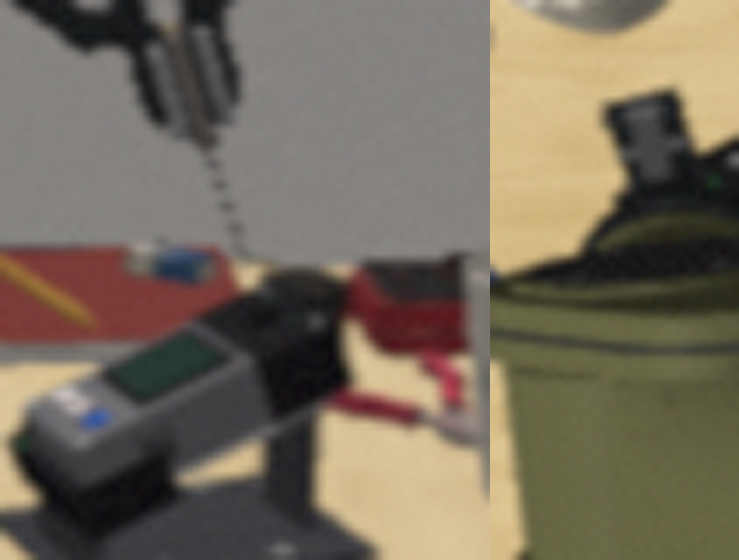

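Run:
```python
from h import *
import cv2
for f,n in (("top0","logger0"),("t3f","docked")):
    t=cv2.imread(f"pics/{f}.png").astype(float);w=np.clip(t[:,:,2]-1.5*t[:,:,1]-20,0,None)
    m=np.zeros_like(w)
    y,x=(233,362) if n=="logger0" else (214,238)
    m[y-5:y+6,x-5:x+6]=1;w*=m;Y,X=np.mgrid[:480,:640];print(n,(w*X).sum()/w.sum(),(w*Y).sum()/w.sum(),w.sum())
l=pose(L);print(proj("top",l[0]@[.038,0,.019]+l[1]))
c=np.array([0,0]);print([np.round(proj("top",dk(.094+a,b,.019)),2).tolist() for a,b in((0,0),(.003,0),(0,.003))])
```

```text
logger0 361.87730870712403 232.61147757255938 758.0
docked 238.03727272727272 213.18136363636364 1100.0
[[362.44814469 233.23648777]]
[[[238.88, 214.15]], [[238.3, 213.04]], [[237.75, 214.69]]]
```

```bash
sed -i 's/tip=dk(.094,0,/tip=dk(.0955,.0004,/' h.py
python3 - <<'E'
from h import *
for d in(-.003,.006):R,p=press(20,104,d);rows(R,p)
E
```

```text
t 20.37 trans units [-0.062 -0.026  0.562] turn units [ 0.02  -0.027 -0.039]
t 20.37 trans units [-0.063 -0.027  0.862] turn units [ 0.02  -0.027 -0.039]
```

Emit:
jog_arm:
  turn:
    - [0, 0, 0]
    - [0, 0, 0]
    - [0, 0, 0]
    - [0, 0, 0]
    - [0, 0, 0]
    - [0, 0, 0]
  translation:
    - [-0.06, -0.03, 0.16]
    - [0, 0, 0.16]
    - [0, 0, 0.12]
    - [0, 0, 0.08]
    - [0, 0, 0]
    - [0, 0, 0]
  jaw: [5, 5, 5, 5, 5, 5]

```text
time: 20.87
eef_pos: [0.5875, 0.2147, 0.1509]
tcp_rot: [1.821, 2.326, 0.473]
force: [-0.1, 1.0, -0.4]
grip_width: 0.0085
gripper_force: 40.6
```

Run:
```python
from h import *
R,p=press(20,104,.006);rows(R,p);o=r.get_obs();print(o["force"])
```

```text
t 20.87 trans units [0.002 0.028 0.341] turn units [ 0.016 -0.025 -0.03 ]
[-0.14548331  0.99388732 -0.43907634]
```

Emit:
jog_arm:
  turn:
    - [0, 0, 0]
    - [0, 0, 0]
    - [0, 0, 0]
    - [0, 0, 0]
  translation:
    - [0, 0.03, 0.08]
    - [0, 0, 0.06]
    - [0, 0, 0]
    - [0, 0, 0]
  jaw: [5, 5, 5, 5]

```text
time: 21.2
eef_pos: [0.5897, 0.2155, 0.1473]
tcp_rot: [1.821, 2.325, 0.473]
force: [-0.1, 0.7, 0.1]
grip_width: 0.009
gripper_force: 40.6
```

Emit:
jog_arm:
  turn:
    - [0, 0, 0]
    - [0, 0, 0]
    - [0, 0, 0]
    - [0, 0, 0]
  translation:
    - [0, 0, 0.06]
    - [0, 0, 0.06]
    - [0, 0, 0]
    - [0, 0, 0]
  jaw: [5, 5, 5, 5]

```text
time: 21.53
eef_pos: [0.5907, 0.216, 0.1438]
tcp_rot: [1.821, 2.326, 0.473]
force: [-0.2, -0.7, 0.0]
grip_width: 0.0087
gripper_force: 40.6
```

Run:
```python
from h import *
R,p=press(20,104,.009);rows(R,p);o=r.get_obs();print(o["force"],Ro.from_rotvec(o["tcp_rot"]).inv().apply(o["force"]))
```

```text
t 21.53 trans units [ 0.004 -0.     0.178] turn units [ 0.015 -0.025 -0.031]
[-0.233305   -0.74451276  0.0015403 ] [-0.65962056 -0.37222421 -0.18730373]
```

Emit:
jog_arm:
  turn:
    - [0, 0, 0]
    - [0, 0, 0]
    - [0, 0, 0]
    - [0, 0, 0]
  translation:
    - [0, 0, 0.06]
    - [0, 0, 0.06]
    - [0, 0, 0]
    - [0, 0, 0]
  jaw: [5, 5, 5, 5]

```text
time: 21.87
eef_pos: [0.5918, 0.2166, 0.1404]
tcp_rot: [1.821, 2.326, 0.473]
force: [0.2, 0.1, 0.2]
grip_width: 0.0089
gripper_force: 40.6
```

Emit:
jog_arm:
  turn:
    - [0, 0, 0]
    - [0, 0, 0]
    - [0, 0, 0]
    - [0, 0, 0]
  translation:
    - [0, 0, 0.04]
    - [0, 0, 0.04]
    - [0, 0, 0]
    - [0, 0, 0]
  jaw: [5, 5, 5, 5]

```text
time: 22.2
eef_pos: [0.5927, 0.217, 0.1384]
tcp_rot: [1.821, 2.325, 0.473]
force: [0.9, -0.7, 2.0]
grip_width: 0.0085
gripper_force: 40.8
```

Run:
```python
from h import *
R,p=press(20,104,.009);rows(R,p);o=r.get_obs();print(o["force"],Ro.from_rotvec(o["tcp_rot"]).inv().apply(o["force"]))
```

```text
t 22.2 trans units [ 0.001 -0.007 -0.016] turn units [ 0.019 -0.026 -0.031]
[ 0.90839427 -0.72850113  2.00658568] [-0.78066154  1.3518873  -1.71617261]
```

Emit:
jog_arm:
  turn:
    - [0, 0, 0]
    - [0, 0, 0]
    - [0, 0, 0]
    - [0, 0, 0]
  translation:
    - [0, 0, 0.04]
    - [0, 0, 0.03]
    - [0, 0, 0]
    - [0, 0, 0]
  jaw: [5, 5, 5, 5]

```text
time: 22.53
eef_pos: [0.5933, 0.2174, 0.1364]
tcp_rot: [1.821, 2.325, 0.473]
force: [-0.5, -1.5, 2.4]
grip_width: 0.0085
gripper_force: 40.9
```

Emit:
jog_arm:
  turn:
    - [0, 0, 0]
    - [0, 0, 0]
    - [0, 0, 0]
    - [0, 0, 0]
  translation:
    - [0, 0, 0.03]
    - [0, 0, 0.02]
    - [0, 0, 0]
    - [0, 0, 0]
  jaw: [5, 5, 5, 5]

```text
time: 22.87
eef_pos: [0.5938, 0.2176, 0.135]
tcp_rot: [1.821, 2.325, 0.473]
force: [-1.3, -0.7, 3.9]
grip_width: 0.0086
gripper_force: 41.1
```

Run:
```python
from h import *
R,p=press(20,104,.009);rows(R,p);o=r.get_obs();print(o["force"],Ro.from_rotvec(o["tcp_rot"]).inv().apply(o["force"]))
```

```text
t 22.87 trans units [ 0.001 -0.008 -0.135] turn units [ 0.02  -0.026 -0.031]
[-1.2560721  -0.68575849  3.85614693] [-5.57054252e-02 -3.81130372e-03 -4.11275253e+00]
```

Emit:
jog_arm:
  turn:
    - [0, 0, 0]
    - [0, 0, 0]
    - [0, 0, 0]
    - [0, 0, 0]
  translation:
    - [0, 0, 0.02]
    - [0, 0, 0]
    - [0, 0, 0]
    - [0, 0, 0]
  jaw: [5, 5, 5, 5]

```text
time: 23.2
eef_pos: [0.5939, 0.2177, 0.1346]
tcp_rot: [1.821, 2.325, 0.473]
force: [-2.7, -1.3, 5.3]
grip_width: 0.0087
gripper_force: 41.6
```

Emit:
jog_arm:
  turn:
    - [0, 0, 0]
    - [0, 0, 0]
    - [0, 0, 0]
    - [0, 0, 0]
  translation:
    - [0, 0, 0.02]
    - [0, 0, 0]
    - [0, 0, 0]
    - [0, 0, 0]
  jaw: [5, 5, 5, 5]

```text
time: 23.53
eef_pos: [0.594, 0.2178, 0.1344]
tcp_rot: [1.821, 2.325, 0.474]
force: [-3.3, -2.4, 8.7]
grip_width: 0.0086
gripper_force: 42.1
```

Emit:
jog_arm:
  turn:
    - [0, 0, 0]
    - [0, 0, 0]
    - [0, 0, 0]
    - [0, 0, 0]
    - [0, 0, 0]
    - [0, 0, 0]
    - [0, 0, 0]
    - [0, 0, 0]
  translation:
    - [0, 0, 0]
    - [0, 0, 0]
    - [0, 0, 0]
    - [0, 0, 0]
    - [0, 0, 0]
    - [0, 0, 0]
    - [0, 0, 0]
    - [0, 0, 0]
  jaw: [5, 5, 5, 5, 5, 5, 5, 5]

```text
time: 24.2
eef_pos: [0.594, 0.2178, 0.1344]
tcp_rot: [1.821, 2.325, 0.474]
force: [-3.4, -3.2, 8.1]
grip_width: 0.0085
gripper_force: 42.1
```

Run:
```python
from h import *
import cv2
s=r.grab_frame("side")[:,:,::-1];cv2.imwrite("pics/s5.png",cv2.resize(s[170:250,305:375],(490,560),interpolation=2))
o=r.get_obs();print(o["force"],o["time"])
```

```text
[-3.72546052 -1.35123212  8.46826605] 24.25
```

View pics/s5.png

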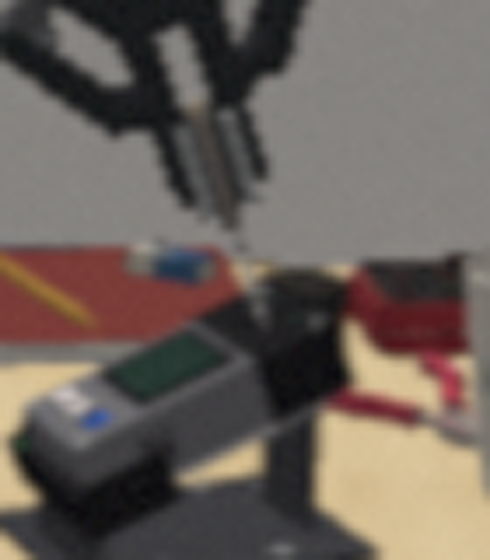

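The side view shows the blade going into the cap at about (342,214). The logger is unmoved and flat in the tray, and the push is steady at about 9 N.

```bash
python3 -c "
from workcell import r
print(r.job_done())"
```

```text
the job is handed in; nothing more can be done
None
```

The logger is docked against the lip, and the screwdriver, still gripped, holds the reset button at its stop with a steady 9 N or so. I handed the job in at about 24 s; no verdict came back.

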